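Unpack a seed sample for the moisture test

ROBOT

A 7-joint arm with a two-finger parallel gripper is mounted at the origin on a cart in front of the work surface, level with it; the furniture and walls round the work are solid. World frame = base frame: x ahead of the robot, y to its left, z up, the work surface at z = 0. Lengths are in m, angles in rad, forces in N, time in s.
With the tool pointing down it reaches from about 0.425 to 0.875 m from the base axis. Payload 4.7 kg.
Tool frame: the origin (TCP) lies at the centre of the arm's flange, where the gripper is bolted on; the fingertips stand 182 mm ahead of it and the grasp point (between the pads) lies ahead of it (ctrl.hold_point_z is the z of the grasp point in the tool frame, in m); z points along the fingers, y is the direction in which the jaws open and shut (so a half turn about z gives the same grasp; the last joint's range is limited). The gripper opens to 87 mm and grips with 3 to 60 N. Pads are 19 mm wide; open, the fingers measure 117 mm over their backs; the gripper's body (75 mm by 190 mm) begins 51 mm behind the grasp point.
Start: joints at [1.224, 0.321, -0.07, 1.45, 0.023, 1.371, -0.057], TCP at [0.229, -0.608, 0.405] pointing down, gripper open.
Joint ranges: [-2.86, 2.86], [-0.3, 2.09], [-1.38, 1.24], [0.06, 2.45], [-1.56, 4.7], [0.09, 2.05], [-2.69, 2.69]. Speed limits (rad/s): [2.57, 2.57, 3.14, 3.14, 3.14, 3.14, 3.14].

INTERFACE

Orientations are given as a rotation vector (axis times angle).
In Python, from bench import get_state, imaging, workorder, ctrl gives the robot as it stands.
- The arm moves only by the tool step_arm, never from a script. Its argument "increments" is a list of rows, each an object of numbers: "claw": the opening, from 0 (shut) to 1 (fully open); "tx", "ty", "tz": the shift along the tool's x, y, z in m; "spin": the turn about the tool's z in degrees. A call has 1 to 8 rows; each row is the pose to reach, as a shift and turn from the pose commanded when the call began, along the tool's axes at that moment; what a row does not reach only later rows make up. A row lasts 1/12 s, in which the tool goes at most 41.7 mm and 7.16 degrees, less where a joint would pass 70% of its speed; a pose out of reach is approached as far as the arm can. A call with a gripper value outside its range is refused whole. The fingers move at their own pace and stop on an object; "force" is the grip in N (left out, the last holds). Time passes only in rows, so rows that repeat a pose let the fingers close. It gives the time, the measured TCP pose, the force and the opening at its end, in the units of the state.
- get_state(): the state, without advancing time (a new reading comes with each control period).
- imaging.get_image(name): name is "scene" or "side" or "wrist"; returns the picture (480x640x3 uint8, blue, green, red); there is no depth.
- imaging.camera_params(name): a dict with "intrinsics" (3x3 intrinsics, pixels), "distortion" ([k1, k2, p1, p2, k3] as OpenCV has them; the pictures are not rectified), "camera_from_world" (4x4, takes a point from world to camera coordinates). Camera axes: x right, y down, z forward; pixel columns grow to the right and rows downward; lengths in m; the calibration is good to about 2 mm. A picture is of the moment at which its call begins: read the wrist's pose just before it. camera_params takes no time and is no camera call; for the wrist camera it gives the pose at the moment of the call.
- workorder.close_job(): hands the job in, once; it reports no verdict.
The state is a dict: "time": time; "joint_positions": joint angles; "qd": joint speeds; "joint_torque": joint torques, N m; "position": TCP position; "tool_rot": TCP orientation; "ft_force": force on the tool from outside, world axes, zero at the start; "torque": the same for the moment, N m; "grip_width": opening from 0.0 (shut) to 1.0 (fully open).
Only numpy, scipy, OpenCV 4.12 (cv2) and the standard library are available. Lean on these libraries where they do the work, as an engineer would, in place of code of your own. Each camera call takes 0.05 s, during which the arm holds its last target. There are 200 camera calls.

TASK

Fold both flaps of the half-open sample carton right back to the outside, then lift the red-capped jar straight up out of its foam pocket. Keep the jar upright and, without dropping it, stand it inside the empty metal pan in front of the moisture analyser, so that sample and pan go to the test together. Leave the other jars seated in the carton, and do not disturb the seed-filled pan, the scissors or the marker.

Things in the scene. Friction and masses are not known exactly. Their poses are not given: they have to be found in the camera images.
- carton: Brown corrugated carton fixed to the desk, 132 (x) x 196 (y) x 95 mm high, walls and bottom 4 mm. Origin: centre of its underside, z up. In it a dark foam insert, top at z 34, with four round 51 mm pockets at x +-28, y +-40 mm; in each a jar stands on the bottom at z 4. Along the carton's y a jar has over 30 mm free beside it for fingers, along x only 8 to 15 mm.
- left_flap (a joint): Cardboard flap 128 (carton x) x 94 x 4 mm, hinged on the carton's rim at its y +95, z +95 mm. 0 = closed, level, reaching to the carton's middle; grows as it swings up and outward: 1.57 upright, 3.14 level outside, stop at 3.9. Its stiff crease holds it where it is left. Starts half-risen at 0.7 to 1.15.
- right_flap (a joint): The same flap on the other side, hinged at the carton's y = -95, z = +95 mm; same values.
- left_flap_edge (a point): Middle of the free edge of the left flap.
- right_flap_edge (a point): Middle of the free edge of the right flap.
- red_jar: Sample jar, 42 mm across, 80 mm tall, with a red screw cap; stands in one of the four pockets (any). Origin at the centre of its underside, z up its axis. About 85 g.
- white_jar_a: Sample jar with a white cap, 48 mm across, 67 mm tall, origin at the centre of its underside; stays in its pocket.
- white_jar_b: A second such white-capped jar; stays in its pocket.
- white_jar_c: A third such white-capped jar; stays in its pocket.
- empty_pan: Empty round bare-metal pan, 99 mm across the rim, 12 mm high; flat inner floor 86 mm across at 2 mm above its underside. Loose. Origin at the centre of its underside, z up.
- full_pan: The same sort of pan filled with dark seed, 99 mm across, 12 mm high; origin at the centre of its underside. Not to be moved.
- scissors: Blue-handled scissors lying flat to the right of the carton, 199 mm long, 9 mm high. Not to be moved.
- marker: Marker pen with a blue cap lying between the carton and the pans, 135 mm long, 17 mm thick. Not to be moved.

How it is judged:
On the way, in this order (a step that is already met when the one before it is completed fails the run):
1. both flaps folded back past upright (each joint above 2.0 rad) with the red-capped jar still seated in its pocket (value of joint each of left_flap, right_flap above 2 rad and z of red_jar in the frame of carton between -0.01 and 0.02 m and angle between red_jar's own z axis and vertical below 0.2 rad), for 0.2 s.
2. the red-capped jar lifted clear: its underside above the carton's rim (z of red_jar in the frame of carton above 0.097 m and value of joint each of left_flap, right_flap above 2 rad), for 0.1 s.
At the end, for the whole second after the job is handed in: The red-capped jar stands released and upright (0.08 rad) on the empty pan's floor, within 24 mm of its centre, the pan flat on the desk; both flaps are folded back beyond 2.0 rad; the white-capped jars are still seated in their pockets (under 20 mm up, tilt under 0.2 rad) (value of joint each of left_flap, right_flap above 2 rad and horizontal distance between red_jar and empty_pan below 0.024 m and z of red_jar in the frame of empty_pan between -0.003 and 0.007 m and angle between each of red_jar, empty_pan's own z axis and vertical below 0.08 rad and height (world z) of empty_pan below 0.006 m and linear speed of red_jar below 0.02 m/s and contact force between the fingers and red_jar below 0.05 N and z of white_jar_a in the frame of carton between -0.01 and 0.02 m and angle between each of white_jar_a, white_jar_b, white_jar_c's own z axis and vertical below 0.2 rad and z of white_jar_b in the frame of carton between -0.01 and 0.02 m and z of white_jar_c in the frame of carton between -0.01 and 0.02 m); the robot touches nothing.
It fails at once if the red-capped jar tipped by more than 0.6 rad (angle between red_jar's own z axis and vertical above 0.6 rad).
It fails at once if the red-capped jar dropped (moving faster than 0.4 m/s out of the fingers) (linear speed of red_jar above 0.4 m/s and contact force between the fingers and red_jar below 0.05 N).
It fails at once if a white-capped jar pulled up by more than 30 mm (z of any of white_jar_a, white_jar_b, white_jar_c in the frame of carton above 0.034 m).
It fails at once if the filled pan, the scissors or the marker moved by more than 30 mm (distance of any of full_pan, scissors, marker from where it was at the start of the episode above 0.03 m).
It also fails if it takes over 66 s, if anything falls off the work surface, if the arm or the gripper's body presses on something with over 40 N, if the wrist force passes 120 N, or if a joint passes its speed limit or range.

## Working session

There is one attempt and no reset: what is moved stays moved. The work goes in short steps, Python scripts to look and compute and a tool call to move; the robot and the scene stay as the last step left them, time stands still between calls to the robot, and variables do not carry over. Pictures are saved under pics/ and viewed, on a budget of 10 in all, crops included, one or two more only if the job needs it, and the job is handed in when it is done.

Besides the shell and the picture viewer there is one more tool, called after "Call:" as name(argument=value, ...) on one line, values as JSON. step_arm: Moves the arm, as the interface text tells. Its arguments: {"type":"object","properties":{"increments":{"type":"array"},"force":{"type":"number"}},"required":["increments"]}

```bash
mkdir -p pics
python3 - <<'E'
from bench import get_state, imaging, workorder, ctrl
import cv2, numpy as np
s=get_state(); print(s, ctrl.hold_point_z)
for n in ("scene","side"):
    cv2.imwrite(f"pics/{n}0.png",imaging.get_image(n))
for n in ("scene","side","wrist"):
    p=imaging.camera_params(n); print(n,np.round(p["intrinsics"],1).tolist(),p["distortion"],np.round(p["camera_from_world"],4).tolist())
E
```

```text
{'time': 0.0, 'joint_positions': array([ 1.22411645,  0.32179152, -0.07007143,  1.45166992,  0.02258533,
        1.37078857, -0.05688889]), 'qd': array([ 5.52488996e-04, -7.69693222e-04,  4.06564220e-04,  3.07926851e-04,
       -8.87717735e-05,  4.39575737e-05,  1.55628663e-03]), 'joint_torque': array([-5.16740620e-04, -4.91288245e+01, -4.03890945e-01, -3.12530172e+01,
       -6.39386172e-02,  4.36903350e-02,  1.60134718e-04]), 'position': array([ 0.22934463, -0.60797249,  0.40368407]), 'tool_rot': array([-3.08881615e+00, -5.63356347e-01,  6.62362884e-04]), 'ft_force': array([-0.44265668,  0.54078619,  0.36577247]), 'torque': array([-0.00248238,  0.02244538, -0.00093997]), 'grip_width': 1.0008835614660543} 0.1635
scene [[571.2, 0.0, 324.4], [0.0, 571.2, 245.3], [0.0, 0.0, 1.0]] [-0.17925646  0.          0.          0.          0.        ] [[-0.5858, -0.8104, -0.0104, 0.1992], [-0.6407, 0.471, -0.6063, 0.4006], [0.4963, -0.3485, -0.7951, 0.9868], [0.0, 0.0, 0.0, 1.0]]
side [[473.1, 0.0, 312.8], [0.0, 473.1, 238.2], [0.0, 0.0, 1.0]] [-0.12304694  0.          0.          0.          0.        ] [[0.7031, -0.7111, 0.0054, -0.3919], [-0.618, -0.6148, -0.4901, 0.2877], [0.3518, 0.3412, -0.8717, 1.0035], [0.0, 0.0, 0.0, 1.0]]
wrist [[371.3, 0.0, 315.9], [0.0, 371.3, 238.3], [0.0, 0.0, 1.0]] [0.01778441 0.         0.         0.         0.        ] [[0.353, -0.9356, -0.0026, -0.6498], [-0.9004, -0.3404, 0.2708, -0.0329], [-0.2543, -0.0933, -0.9626, 0.3911], [0.0, 0.0, 0.0, 1.0]]
```

View pics/scene0.png

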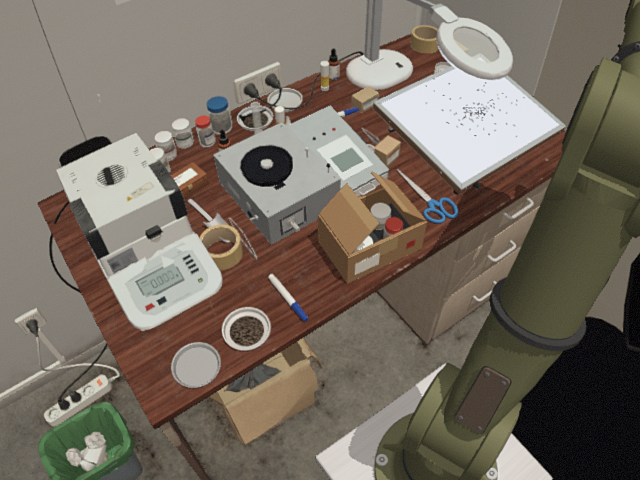

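View pics/side0.png

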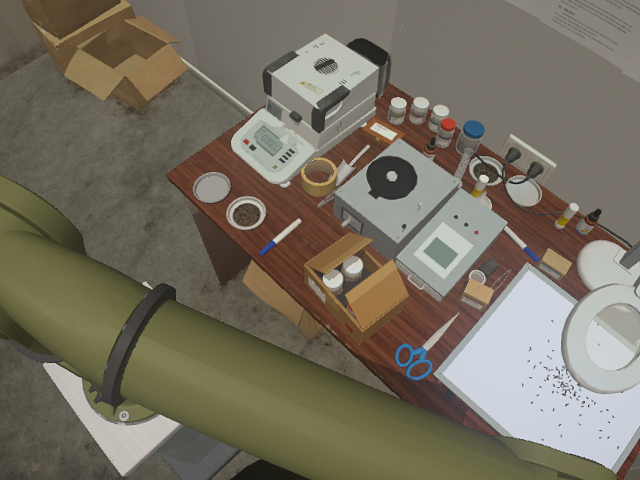

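Scene view: carton near (370,235), red cap at (394,226), empty pan at (196,364), full pan at (246,328) and marker at (288,296). Side view: empty pan at (211,187), carton near (355,285). Next I'll enlarge the carton in both views.

```bash
cat > h.py <<'E'
import numpy as np, cv2
from bench import get_state, imaging, ctrl
def ray(P,uv):
    n=cv2.undistortPoints(np.array([[uv]],float),P["intrinsics"],P["distortion"])[0,0]
    T=np.array(P["camera_from_world"]);R=T[:3,:3]
    return -R.T@T[:3,3], R.T@np.r_[n,1]
def plane(P,uv,z):
    c,d=ray(P,uv); return c+d*(z-c[2])/d[2]
def tri(*pairs):
    A=0;b=0;L=[]
    for P,uv in pairs:
        c,d=ray(P,uv);d=d/np.linalg.norm(d);M=np.eye(3)-np.outer(d,d);A=A+M;b=b+M@c;L.append((M,c))
    x=np.linalg.solve(A,b); return x,[float(np.linalg.norm(M@(x-c))) for M,c in L]
def proj(P,X):
    T=np.array(P["camera_from_world"])
    return cv2.projectPoints(np.atleast_2d(np.array(X,float)),cv2.Rodrigues(T[:3,:3])[0],T[:3,3],P["intrinsics"],P["distortion"])[0][:,0]
E
python3 - <<'E'
from h import *
a=cv2.imread("pics/scene0.png")[170:290,305:438]; b=cv2.imread("pics/side0.png")[225:345,290:423]
o=np.hstack([cv2.resize(i,None,fx=3,fy=3,interpolation=cv2.INTER_CUBIC) for i in (a,b)])
# pans
c=cv2.imread("pics/scene0.png")[300:390,165:275]; d=cv2.imread("pics/side0.png")[165:255,185:295]
o2=np.hstack([cv2.resize(i,(399,240),interpolation=cv2.INTER_CUBIC) for i in (c,d)])
cv2.imwrite("pics/crop1.png",np.vstack([o,o2]))
S,D=[imaging.camera_params(n) for n in("scene","side")]
print(tri((S,(196,363)),(D,(211,186))),tri((S,(394,222)),(D,(340,285))),plane(S,(394,222),.084),plane(S,(246,327),.01),plane(S,(270,277),0),plane(S,(305,318),0))
E
```

```text
(array([0.42902458, 0.24571181, 0.01670209]), [0.0006222137149806291, 0.0006222137149807928]) (array([ 0.40828263, -0.21899127,  0.14400827]), [0.006394992375147502, 0.006394992375147391]) [ 0.43619717 -0.25529106  0.084     ] [0.4448555  0.12160477 0.01      ] [0.52605201 0.01210795 0.        ] [0.39646625 0.00893623 0.        ]
```

View pics/crop1.png

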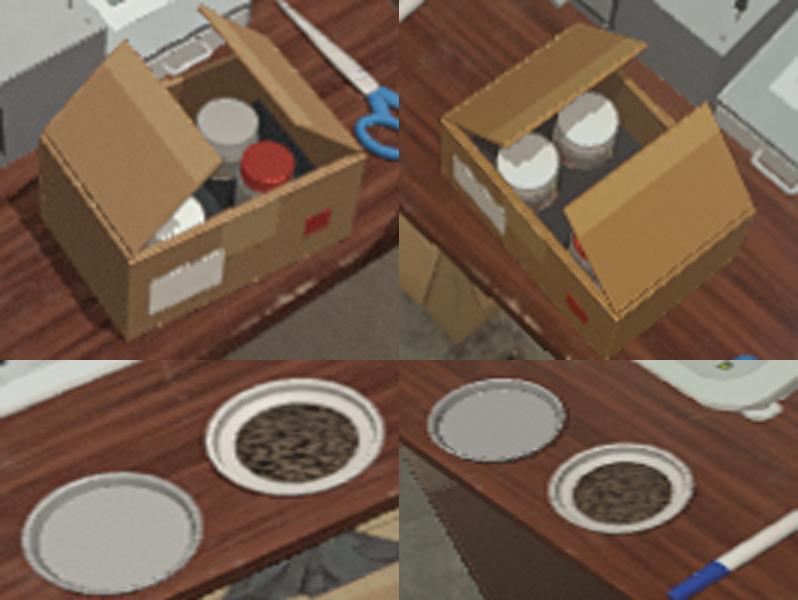

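The crops show the red cap in the near-right pocket (scene ~(394,223), mostly hidden by the right flap in side), and both flaps half raised. I'll fit the carton pose and flap angles to the corners I read off.

Run:
```python
from h import *
from scipy.optimize import least_squares
S,D=[imaging.camera_params(n) for n in("scene","side")]
s=lambda u,v:(S,(u/3+305,v/3+170)); d=lambda u,v:(D,((u-399)/3+290,v/3+225))
x,y,h=.066,.098,.095
F=lambda a,sg,X:np.array([X,sg*(.095-.094*np.cos(a)),.095+.094*np.sin(a)])
def model(p):
    L=[(s(130,258),[-x,y,h]),(s(362,157),[-x,-y,h]),(s(45,140),[x,y,h]),(s(128,337),[-x,y,0]),
       (d(445,122),[-x,y,h]),(d(617,320),[-x,-y,h]),(d(752,210),[x,-y,h]),
       (s(128,42),F(p[3],1,.064)),(s(220,160),F(p[3],1,-.064)),(s(203,10),F(p[4],-1,.064)),(s(308,130),F(p[4],-1,-.064)),
       (d(503,145),F(p[3],1,-.064)),(d(645,44),F(p[3],1,.064)),(d(707,104),F(p[4],-1,.064)),(d(567,208),F(p[4],-1,-.064))]
    c,q=np.cos(p[2]),np.sin(p[2]);R=np.array([[c,-q,0],[q,c,0],[0,0,1]])
    return np.concatenate([proj(P,R@np.array(X)+[p[0],p[1],0])[0]-uv for (P,uv),X in L])
r=least_squares(model,[.48,-.2,0,.9,.9],loss="soft_l1")
print(r.x,np.round(model(r.x).reshape(-1,2),1).tolist())
p=r.x;c,q=np.cos(p[2]),np.sin(p[2]);R=np.array([[c,-q],[q,c]])
print("jar",R@[-.028,-.04]+p[:2],"cap px pred",proj(S,[*(R@[-.028,-.04]+p[:2]),.084]))
# pans: rims, centre
for n,sc,sd in(("empty",(113,533),(497,420)),("full",(295,436),(621,487))):
    a=(165+sc[0]*110/399,300+(sc[1]-360)*90/240);b=(185+(sd[0]-399)*110/399,165+(sd[1]-360)*90/240)
    print(n,a,b,tri((S,a),(D,b)),plane(S,a,.012),plane(D,b,.012))
st=get_state();print(st["position"],cv2.Rodrigues(st["tool_rot"])[0].round(3).tolist())
W=imaging.camera_params("wrist");T=np.array(W["camera_from_world"]);print((-T[:3,:3].T@T[:3,3]).round(3))
```

```text
[ 0.46461474 -0.2193687  -0.12817494  0.78922717  0.84155299] [[0.4, 1.9], [2.6, -0.4], [-2.0, -2.2], [0.0, 1.5], [-2.3, -1.3], [-0.7, 1.2], [1.5, 0.6], [-0.6, -1.8], [1.1, 0.2], [-0.6, -2.3], [-2.2, -2.3], [-0.1, 0.3], [0.6, -0.4], [0.0, -0.4], [-1.8, 1.1]]
jar [ 0.43173146 -0.25546149] cap px pred [[395.39940198 223.25546654]]
empty (196.15288220551378, 364.875) (212.01754385964912, 187.5) (array([0.43091522, 0.24679538, 0.00665538]), [0.0003884880892240527, 0.0003884880892239334]) [0.42848158 0.2472413  0.012     ] [0.42877805 0.2429331  0.012     ]
full (246.328320802005, 328.5) (246.203007518797, 212.625) (array([0.44199056, 0.12257312, 0.00857187]), [0.0002404314326894341, 0.0002404314326895141]) [0.44038082 0.12326308 0.012     ] [0.44058656 0.12053237 0.012     ]
[ 0.22939064 -0.60799154  0.40379332] [[0.936, 0.353, -0.001], [0.353, -0.936, 0.002], [-0.0, -0.002, -1.0]]
[ 0.299 -0.583  0.384]
```

Call:
step_arm(increments=[{"tx":0.03,"ty":-0.0235,"spin":3.5,"claw":1},{"tx":0.06,"ty":-0.047,"spin":7,"claw":0.7},{"tx":0.09,"ty":-0.0705,"spin":10.5,"claw":0.3},{"tx":0.12,"ty":-0.094,"spin":14,"claw":0},{"tx":0.15,"ty":-0.1175,"spin":17.5,"claw":0},{"tx":0.18,"ty":-0.141,"spin":21,"claw":0},{"tx":0.21,"ty":-0.1645,"spin":24.5,"claw":0},{"tx":0.24,"ty":-0.188,"spin":28,"claw":0}], force=20)

```text
invalid input at $.increments[0]: expected keys claw, tx, ty, tz, spin
```

Call:
step_arm(increments=[{"tx":0.03,"ty":-0.0235,"tz":0,"spin":3.5,"claw":1},{"tx":0.06,"ty":-0.047,"tz":0,"spin":7,"claw":0.7},{"tx":0.09,"ty":-0.0705,"tz":0,"spin":10.5,"claw":0.3},{"tx":0.12,"ty":-0.094,"tz":0,"spin":14,"claw":0},{"tx":0.15,"ty":-0.1175,"tz":0,"spin":17.5,"claw":0},{"tx":0.18,"ty":-0.141,"tz":0,"spin":21,"claw":0},{"tx":0.21,"ty":-0.1645,"tz":0,"spin":24.5,"claw":0},{"tx":0.24,"ty":-0.188,"tz":0,"spin":28,"claw":0}], force=20)

```text
time: 0.77
position: [0.3881, -0.3457, 0.4045]
tool_rot: [3.135, -0.206, -0.001]
ft_force: [-0.3, -1.2, -0.4]
grip_width: 0.559
```

Call:
step_arm(increments=[{"tx":0.015,"ty":-0.034,"tz":0,"spin":0,"claw":0},{"tx":0.03,"ty":-0.068,"tz":0,"spin":0,"claw":0},{"tx":0.045,"ty":-0.102,"tz":0,"spin":0,"claw":0},{"tx":0.06,"ty":-0.137,"tz":0,"spin":0,"claw":0},{"tx":0.06,"ty":-0.137,"tz":0,"spin":0,"claw":0},{"tx":0.06,"ty":-0.137,"tz":0,"spin":0,"claw":0},{"tx":0.06,"ty":-0.137,"tz":0,"spin":0,"claw":0}])

```text
time: 1.35
position: [0.4643, -0.2197, 0.4044]
tool_rot: [3.135, -0.201, -0.002]
ft_force: [-0.0, -0.1, 0.6]
grip_width: 0.044
```

Run:
```python
from h import *
st=get_state();print(st["position"],st["tool_rot"],st["grip_width"])
W=imaging.camera_params("wrist");im=imaging.get_image("wrist")
np.savez("w1.npz",**{k:np.array(v) for k,v in W.items()})
cv2.imwrite("pics/w1.png",im)
c,q=np.cos(-.128),np.sin(-.128);R=np.array([[c,-q],[q,c]])
for X in([.066,.098,.095],[.066,-.098,.095],[-.066,-.098,.095],[-.066,.098,.095],[-.028,-.04,.084]):print(proj(W,[*(R@X[:2]+[.4646,-.2194]),X[2]]))
```

```text
[ 0.46429351 -0.21969551  0.40437904] [ 3.13469122e+00 -2.00591607e-01 -1.59439670e-03] 0.04352224015826629
[[184.32752932 144.63644343]]
[[444.5234095  144.68315164]]
[[429.78674618 304.73442726]]
[[199.34929792 304.68286623]]
[[361.47851707 258.15474145]]
```

View pics/w1.png

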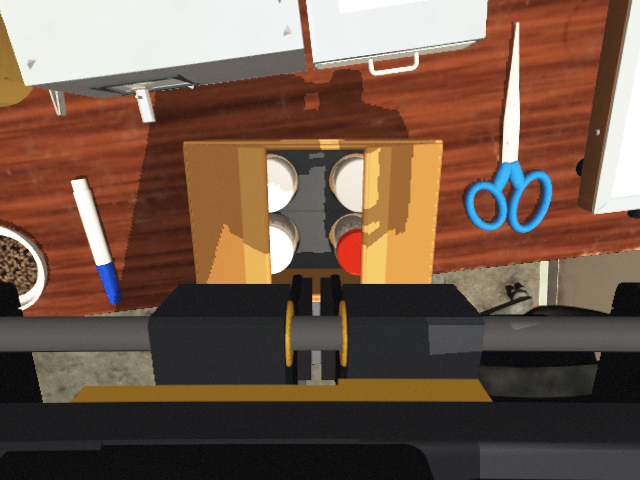

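Wrist view: carton far rim corners at (184,141) and (441,141), within about 3 px of the fit. Red cap at (350,250), and the 95 px gap between the flap edges is clear. Now I'll descend into the gap and sweep the left flap out.

Call:
step_arm(increments=[{"tx":0,"ty":0,"tz":0.03,"spin":0,"claw":0},{"tx":0,"ty":0,"tz":0.06,"spin":0,"claw":0},{"tx":0,"ty":0,"tz":0.09,"spin":0,"claw":0},{"tx":0,"ty":0,"tz":0.1,"spin":0,"claw":0},{"tx":0,"ty":-0.01,"tz":0.1,"spin":0,"claw":0},{"tx":0,"ty":-0.025,"tz":0.1,"spin":0,"claw":0},{"tx":0,"ty":-0.04,"tz":0.1,"spin":0,"claw":0},{"tx":0,"ty":-0.05,"tz":0.1,"spin":0,"claw":0}])

```text
time: 2.07
position: [0.472, -0.1701, 0.3078]
tool_rot: [3.133, -0.204, 0.007]
ft_force: [0.4, 0.2, 0.3]
grip_width: 0.001
```

Call:
step_arm(increments=[{"tx":0,"ty":-0.015,"tz":0,"spin":0,"claw":0},{"tx":0,"ty":-0.03,"tz":0,"spin":0,"claw":0},{"tx":0,"ty":-0.045,"tz":0,"spin":0,"claw":0},{"tx":0,"ty":-0.06,"tz":0,"spin":0,"claw":0},{"tx":0,"ty":-0.075,"tz":0,"spin":0,"claw":0},{"tx":0,"ty":-0.09,"tz":0,"spin":0,"claw":0},{"tx":0,"ty":-0.105,"tz":0,"spin":0,"claw":0},{"tx":0,"ty":-0.11,"tz":0.005,"spin":0,"claw":0}])

```text
time: 2.73
position: [0.486, -0.0578, 0.3018]
tool_rot: [-3.135, 0.196, -0.006]
ft_force: [0.1, 0.1, 0.2]
grip_width: 0.007
```

Call:
step_arm(increments=[{"tx":0,"ty":0,"tz":0.01,"spin":0,"claw":0},{"tx":0,"ty":0,"tz":0.02,"spin":0,"claw":0},{"tx":0,"ty":0,"tz":0.025,"spin":0,"claw":0},{"tx":0,"ty":0,"tz":0.025,"spin":0,"claw":0},{"tx":0,"ty":0,"tz":0.0,"spin":0,"claw":0},{"tx":0,"ty":0.03,"tz":-0.03,"spin":0,"claw":0},{"tx":0,"ty":0.07,"tz":-0.04,"spin":0,"claw":0},{"tx":0,"ty":0.1,"tz":-0.04,"spin":0,"claw":0}])

```text
time: 3.4
position: [0.4727, -0.1629, 0.3432]
tool_rot: [3.132, -0.202, 0.009]
ft_force: [0.8, -0.8, 0.2]
grip_width: 0.006
```

Run:
```python
from h import *
a=imaging.get_image("scene")[150:300,270:470]; cv2.imwrite("pics/s2.png",cv2.resize(a,None,fx=3,fy=3))
print(get_state()["position"])
```

```text
[ 0.47072039 -0.16961881  0.34142934]
```

View pics/s2.png

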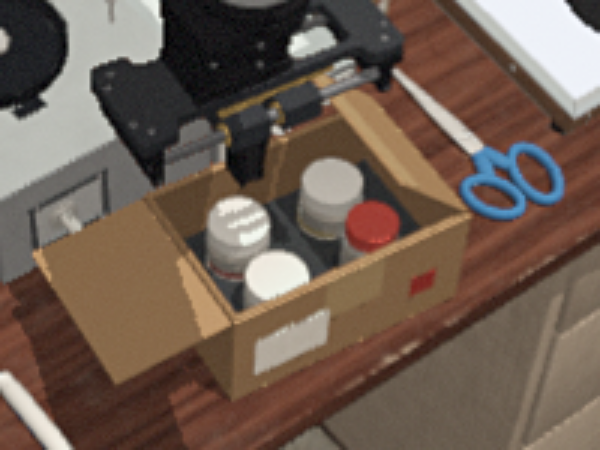

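The left flap now lies folded out level (edge (35,250)–(115,383) in the crop). The jars are seated. Same for the right flap.

Call:
step_arm(increments=[{"tx":0,"ty":0.025,"tz":0.01,"spin":0,"claw":0},{"tx":0,"ty":0.045,"tz":0.025,"spin":0,"claw":0},{"tx":0,"ty":0.05,"tz":0.036,"spin":0,"claw":0},{"tx":0,"ty":0.065,"tz":0.036,"spin":0,"claw":0},{"tx":0,"ty":0.08,"tz":0.036,"spin":0,"claw":0},{"tx":0,"ty":0.095,"tz":0.036,"spin":0,"claw":0},{"tx":0,"ty":0.11,"tz":0.036,"spin":0,"claw":0},{"tx":0,"ty":0.125,"tz":0.036,"spin":0,"claw":0}])

```text
time: 4.12
position: [0.4572, -0.2835, 0.3052]
tool_rot: [3.135, -0.199, 0.002]
ft_force: [-4.4, 3.0, 14.4]
grip_width: 0.01
```

Call:
step_arm(increments=[{"tx":0,"ty":0.015,"tz":0,"spin":0,"claw":0},{"tx":0,"ty":0.03,"tz":0,"spin":0,"claw":0},{"tx":0,"ty":0.045,"tz":0,"spin":0,"claw":0},{"tx":0,"ty":0.06,"tz":0,"spin":0,"claw":0},{"tx":0,"ty":0.075,"tz":0,"spin":0,"claw":0},{"tx":0,"ty":0.086,"tz":0.005,"spin":0,"claw":0},{"tx":0,"ty":0.086,"tz":0.015,"spin":0,"claw":0},{"tx":0,"ty":0.086,"tz":0.025,"spin":0,"claw":0}])

```text
time: 4.78
position: [0.445, -0.3699, 0.2777]
tool_rot: [3.135, -0.203, -0.0]
ft_force: [0.1, 0.2, -0.5]
grip_width: 0.008
```

Call:
step_arm(increments=[{"tx":0,"ty":0,"tz":0.005,"spin":0,"claw":0},{"tx":0,"ty":0,"tz":0.005,"spin":0,"claw":0},{"tx":0,"ty":0,"tz":-0.03,"spin":0,"claw":0},{"tx":0,"ty":0,"tz":-0.06,"spin":0,"claw":0},{"tx":0,"ty":0,"tz":-0.09,"spin":0,"claw":0.3},{"tx":-0.02,"ty":-0.01,"tz":-0.12,"spin":0,"claw":0.7},{"tx":-0.03,"ty":-0.02,"tz":-0.125,"spin":0,"claw":0.7},{"tx":-0.03,"ty":-0.02,"tz":-0.125,"spin":0,"claw":0.7}])

```text
time: 5.45
position: [0.4182, -0.3433, 0.407]
tool_rot: [3.133, -0.197, 0.005]
ft_force: [1.1, 0.9, -0.6]
grip_width: 0.224
```

Run:
```python
from h import *
print(get_state()["position"])
W=imaging.camera_params("wrist");im=imaging.get_image("wrist")
np.savez("w2.npz",**{k:np.array(v) for k,v in W.items()})
a=imaging.get_image("scene")
cv2.imwrite("pics/s3raw.png",a);cv2.imwrite("pics/w2raw.png",im)
A=cv2.resize(a[150:290,290:450],(480,420),interpolation=cv2.INTER_CUBIC)
o=np.hstack([A[:,:400],cv2.resize(im,(533,400))[:,60:460].copy() if 0 else cv2.resize(im[60:320,:],(400,420))])
cv2.imwrite("pics/s3.png",o)
```

```text
[ 0.41819283 -0.3433288   0.40701517]
```

View pics/s3.png

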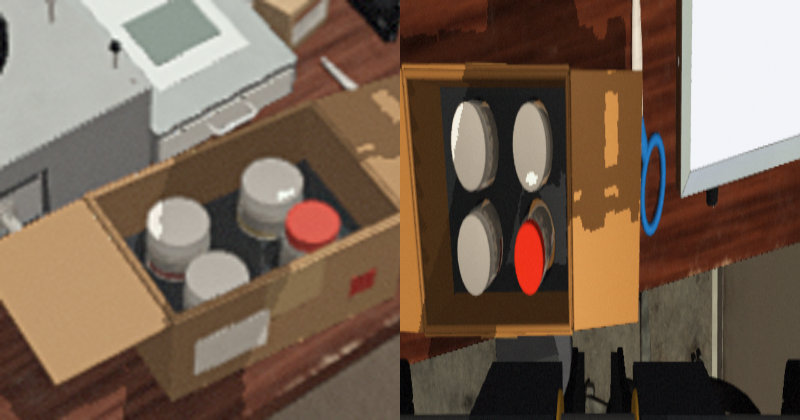

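Both flaps lie folded out, all jars seated. Red cap centre is at scene ~(394,224) and wrist ~(208,219). Measuring it now.

Run:
```python
from h import *
W=dict(np.load("w2.npz"));S=imaging.camera_params("scene")
im=cv2.imread("pics/w2raw.png").astype(int);m=((im[...,2]>120)&(im[...,1]<80)&(im[...,0]<80)).astype(np.uint8);m[320:]=0
n,l,st,c=cv2.connectedComponentsWithStats(m);k=1+st[1:,4].argmax();print(st[k],c[k])
e=cv2.fitEllipse(np.argwhere(l==k)[:,::-1].astype(np.float32)) if 0 else cv2.minEnclosingCircle(np.argwhere(l==k)[:,::-1].astype(np.float32));print(e)
print(tri((W,c[k]),(S,(394.3,223.5))),plane(W,c[k],.084),plane(W,e[0],.084),plane(S,(394.3,223.5),.084))
# carton rim in wrist crop
r=lambda x,y:((x-400)*1.6,y*260/420+60)
for q in((402,66),(566,68),(573,333),(426,332)):print(q,plane(W,r(*q),.095))
```

```text
[ 183  197   48   46 1663] [205.80276609 219.66085388]
((206.5, 219.5), 24.382469177246094)
(array([ 0.43502803, -0.2542436 ,  0.08117018]), [0.0009574633885655394, 0.0009574633885655025]) [ 0.43627713 -0.25454041  0.084     ] [ 0.43633931 -0.25514333  0.084     ] [ 0.43261171 -0.25310853  0.084     ]
(402, 66) [ 0.5437884  -0.13062357  0.095     ]
(566, 68) [ 0.52009115 -0.32020311  0.095     ]
(573, 333) [ 0.39193682 -0.30861391  0.095     ]
(426, 332) [ 0.41712132 -0.11669515  0.095     ]
```

Call:
step_arm(increments=[{"tx":0.0015,"ty":-0.03,"tz":0.02,"spin":0,"claw":0.72},{"tx":0.003,"ty":-0.06,"tz":0.04,"spin":0,"claw":0.72},{"tx":0.0055,"ty":-0.09,"tz":0.06,"spin":0,"claw":0.72},{"tx":0.0055,"ty":-0.09,"tz":0.07,"spin":0,"claw":0.72},{"tx":0.0055,"ty":-0.09,"tz":0.07,"spin":0,"claw":0.72},{"tx":0.0055,"ty":-0.09,"tz":0.07,"spin":0,"claw":0.72},{"tx":0.0055,"ty":-0.09,"tz":0.07,"spin":0,"claw":0.72}])

```text
time: 6.13
position: [0.4351, -0.2582, 0.3338]
tool_rot: [3.135, -0.203, -0.0]
ft_force: [0.2, -0.3, 0.7]
grip_width: 0.711
```

Call:
step_arm(increments=[{"tx":0,"ty":-0.003,"tz":0.02,"spin":0,"claw":0.72},{"tx":0,"ty":-0.003,"tz":0.04,"spin":0,"claw":0.72},{"tx":0,"ty":-0.003,"tz":0.055,"spin":0,"claw":0.72},{"tx":0,"ty":-0.003,"tz":0.07,"spin":0,"claw":0.72},{"tx":0,"ty":-0.003,"tz":0.085,"spin":0,"claw":0.72},{"tx":0,"ty":-0.003,"tz":0.1,"spin":0,"claw":0.72},{"tx":0,"ty":-0.003,"tz":0.1,"spin":0,"claw":0.72},{"tx":0,"ty":-0.003,"tz":0.1,"spin":0,"claw":0.72}])

```text
time: 6.8
position: [0.4353, -0.255, 0.2339]
tool_rot: [-3.135, 0.203, 0.001]
ft_force: [-0.3, -0.6, 0.2]
grip_width: 0.723
```

No contact on the way down. Closing the grip.

Call:
step_arm(increments=[{"tx":0,"ty":0,"tz":0,"spin":0,"claw":0.4},{"tx":0,"ty":0,"tz":0,"spin":0,"claw":0.3},{"tx":0,"ty":0,"tz":0,"spin":0,"claw":0.3},{"tx":0,"ty":0,"tz":0,"spin":0,"claw":0.3},{"tx":0,"ty":0,"tz":0,"spin":0,"claw":0.3},{"tx":0,"ty":0,"tz":0,"spin":0,"claw":0.3},{"tx":0,"ty":0,"tz":0,"spin":0,"claw":0.3}], force=20)

```text
time: 7.38
position: [0.4358, -0.254, 0.2344]
tool_rot: [3.134, -0.2, 0.002]
ft_force: [-0.8, 0.2, 4.4]
grip_width: 0.469
```

Call:
step_arm(increments=[{"tx":0,"ty":0,"tz":-0.005,"spin":0,"claw":0.3},{"tx":0,"ty":0,"tz":-0.015,"spin":0,"claw":0.3},{"tx":0,"ty":0,"tz":-0.025,"spin":0,"claw":0.3},{"tx":0,"ty":0,"tz":-0.035,"spin":0,"claw":0.3},{"tx":0,"ty":0,"tz":-0.045,"spin":0,"claw":0.3},{"tx":0,"ty":0,"tz":-0.045,"spin":0,"claw":0.3}])

```text
time: 7.88
position: [0.4364, -0.2543, 0.2816]
tool_rot: [3.133, -0.201, 0.006]
ft_force: [0.6, -0.2, -0.9]
grip_width: 0.469
```

Gripped at 40.8 mm opening. Lifting clear and moving toward the pan.

Call:
step_arm(increments=[{"tx":0,"ty":0,"tz":-0.015,"spin":0,"claw":0.3},{"tx":0,"ty":0,"tz":-0.03,"spin":0,"claw":0.3},{"tx":0,"ty":0,"tz":-0.045,"spin":0,"claw":0.3},{"tx":0,"ty":0,"tz":-0.06,"spin":0,"claw":0.3},{"tx":0,"ty":0,"tz":-0.075,"spin":0,"claw":0.3},{"tx":0,"ty":0,"tz":-0.09,"spin":0,"claw":0.3},{"tx":0,"ty":0,"tz":-0.09,"spin":0,"claw":0.3},{"tx":0,"ty":0,"tz":-0.09,"spin":0,"claw":0.3}])

```text
time: 8.55
position: [0.4356, -0.2539, 0.3691]
tool_rot: [3.134, -0.201, 0.002]
ft_force: [-0.1, -0.3, -0.3]
grip_width: 0.47
```

Call:
step_arm(increments=[{"tx":0.003,"ty":-0.01,"tz":0,"spin":0,"claw":0.3},{"tx":0.01,"ty":-0.03,"tz":0,"spin":0,"claw":0.3},{"tx":0.016,"ty":-0.055,"tz":0,"spin":0,"claw":0.3},{"tx":0.018,"ty":-0.08,"tz":0,"spin":0,"claw":0.3},{"tx":0.018,"ty":-0.105,"tz":0,"spin":0,"claw":0.3},{"tx":0.018,"ty":-0.13,"tz":0,"spin":0,"claw":0.3},{"tx":0.016,"ty":-0.155,"tz":0,"spin":0,"claw":0.3},{"tx":0.013,"ty":-0.18,"tz":0,"spin":0,"claw":0.3}])

```text
time: 9.22
position: [0.471, -0.0748, 0.3673]
tool_rot: [-3.134, 0.199, 0.003]
ft_force: [0.2, 0.2, -1.4]
grip_width: 0.468
```

Call:
step_arm(increments=[{"tx":-0.003,"ty":-0.025,"tz":0,"spin":0,"claw":0.3},{"tx":-0.006,"ty":-0.05,"tz":0,"spin":0,"claw":0.3},{"tx":-0.009,"ty":-0.075,"tz":0,"spin":0,"claw":0.3},{"tx":-0.012,"ty":-0.1,"tz":0,"spin":0,"claw":0.3},{"tx":-0.018,"ty":-0.125,"tz":0,"spin":0,"claw":0.3},{"tx":-0.025,"ty":-0.15,"tz":0,"spin":0,"claw":0.3},{"tx":-0.032,"ty":-0.175,"tz":0,"spin":0,"claw":0.3},{"tx":-0.04,"ty":-0.2,"tz":0,"spin":0,"claw":0.3}])

```text
time: 9.88
position: [0.4561, 0.1283, 0.3674]
tool_rot: [3.135, -0.2, -0.003]
ft_force: [0.9, 0.4, -0.8]
grip_width: 0.47
```

Run:
```python
from h import *
print(get_state()["position"])
W=imaging.camera_params("wrist");im=imaging.get_image("wrist");cv2.imwrite("pics/w3.png",im)
np.savez("w3.npz",**{k:np.array(v) for k,v in W.items()})
print(proj(W,[.430,.246,.012]),proj(W,[.430,.246,.002]))
```

```text
[0.45613035 0.12830731 0.36741486]
[[196.03365923 258.92580202]] [[199.22252585 255.58457599]]
```

View pics/w3.png

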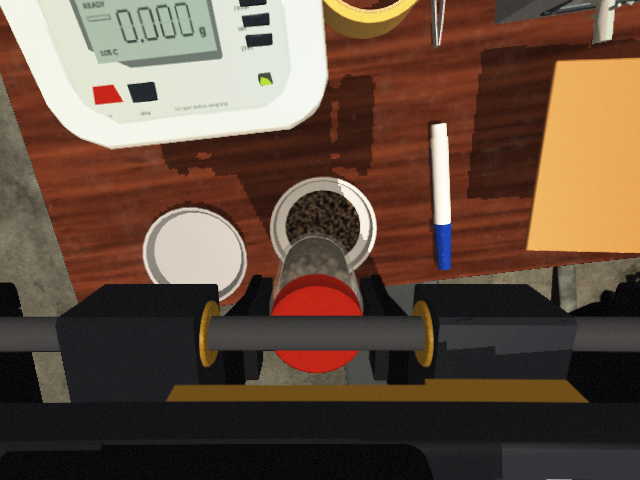

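The wrist picture shows the empty pan's rim spanning u 143–246 with its top at v 207, so the centre is ~(194.5,257). That is within 2 px of the triangulated centre. The jar hangs upright between the fingers. Moving over the pan.

Call:
step_arm(increments=[{"tx":-0.008,"ty":-0.023,"tz":0,"spin":0,"claw":0.3},{"tx":-0.016,"ty":-0.046,"tz":0,"spin":0,"claw":0.3},{"tx":-0.024,"ty":-0.069,"tz":0,"spin":0,"claw":0.3},{"tx":-0.032,"ty":-0.092,"tz":0,"spin":0,"claw":0.3},{"tx":-0.037,"ty":-0.107,"tz":0,"spin":0,"claw":0.3},{"tx":-0.04,"ty":-0.1146,"tz":0,"spin":0,"claw":0.3},{"tx":-0.04,"ty":-0.1146,"tz":0,"spin":0,"claw":0.3},{"tx":-0.04,"ty":-0.1146,"tz":0,"spin":0,"claw":0.3}])

```text
time: 10.6
position: [0.4319, 0.2449, 0.368]
tool_rot: [3.134, -0.2, -0.002]
ft_force: [0.3, -1.1, -0.4]
grip_width: 0.466
```

Call:
step_arm(increments=[{"tx":0,"ty":0,"tz":0.01,"spin":0,"claw":0.3},{"tx":0,"ty":0,"tz":0.025,"spin":0,"claw":0.3},{"tx":0,"ty":0,"tz":0.04,"spin":0,"claw":0.3},{"tx":0,"ty":0,"tz":0.055,"spin":0,"claw":0.3},{"tx":0,"ty":0,"tz":0.07,"spin":0,"claw":0.3},{"tx":0,"ty":0,"tz":0.085,"spin":0,"claw":0.3},{"tx":0,"ty":0,"tz":0.1,"spin":0,"claw":0.3},{"tx":0,"ty":0,"tz":0.1,"spin":0,"claw":0.3}])

```text
time: 11.27
position: [0.4313, 0.2427, 0.2651]
tool_rot: [3.132, -0.204, -0.009]
ft_force: [-0.9, 0.2, -1.1]
grip_width: 0.468
```

Run:
```python
from h import *
s=get_state();print(s["position"],s["ft_force"],s["grip_width"])
a=imaging.get_image("scene")[300:410,140:290];b=imaging.get_image("side")[130:240,150:300]
cv2.imwrite("pics/p1.png",np.hstack([cv2.resize(i,(400,293),interpolation=cv2.INTER_CUBIC) for i in(a,b)]))
```

```text
[0.43128925 0.24273881 0.26513978] [-0.9429176   0.19472484 -1.13720794] 0.46819980132668493
```

View pics/p1.png

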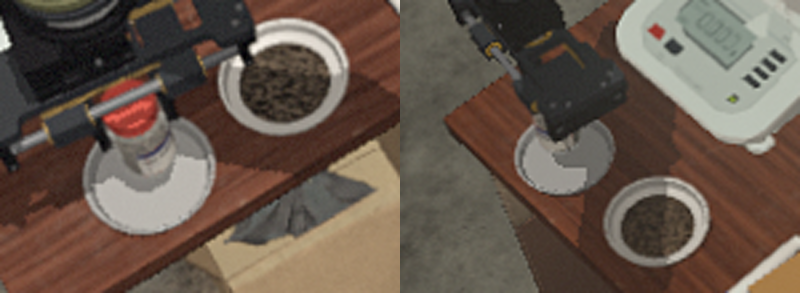

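The jar hangs over the pan, about 33 mm above its floor, and the full pan is untouched. Lowering slowly with a 4 mm y correction.

Call:
step_arm(increments=[{"tx":0,"ty":-0.004,"tz":0.008,"spin":0,"claw":0.3},{"tx":0,"ty":-0.004,"tz":0.016,"spin":0,"claw":0.3},{"tx":0,"ty":-0.004,"tz":0.022,"spin":0,"claw":0.3},{"tx":0,"ty":-0.004,"tz":0.026,"spin":0,"claw":0.3},{"tx":0,"ty":-0.004,"tz":0.029,"spin":0,"claw":0.3},{"tx":0,"ty":-0.004,"tz":0.03,"spin":0,"claw":0.3},{"tx":0,"ty":-0.004,"tz":0.031,"spin":0,"claw":0.3},{"tx":0,"ty":-0.004,"tz":0.031,"spin":0,"claw":0.3}])

```text
time: 12.03
position: [0.4326, 0.2492, 0.2377]
tool_rot: [3.135, -0.201, 0.0]
ft_force: [-0.5, 0.5, -1.1]
grip_width: 0.47
```

Call:
step_arm(increments=[{"tx":0,"ty":0.001,"tz":0.001,"spin":0,"claw":0.3},{"tx":0,"ty":0.001,"tz":0.002,"spin":0,"claw":0.3},{"tx":0,"ty":0.001,"tz":0.003,"spin":0,"claw":0.3},{"tx":0,"ty":0.001,"tz":0.003,"spin":0,"claw":0.3}])

```text
time: 12.37
position: [0.4324, 0.2481, 0.2346]
tool_rot: [3.135, -0.201, -0.0]
ft_force: [0.8, 0.2, -0.2]
grip_width: 0.47
```

Call:
step_arm(increments=[{"tx":0,"ty":0,"tz":0.001,"spin":0,"claw":0.3},{"tx":0,"ty":0,"tz":0.001,"spin":0,"claw":0.3},{"tx":0,"ty":0,"tz":0.001,"spin":0,"claw":0.3}])

```text
time: 12.62
position: [0.4324, 0.2482, 0.2337]
tool_rot: [3.135, -0.201, -0.0]
ft_force: [0.1, 0.3, -0.5]
grip_width: 0.47
```

Call:
step_arm(increments=[{"tx":0,"ty":0,"tz":0.001,"spin":0,"claw":0.3},{"tx":0,"ty":0,"tz":0.001,"spin":0,"claw":0.3},{"tx":0,"ty":0,"tz":0.001,"spin":0,"claw":0.3}])

```text
time: 12.87
position: [0.4324, 0.2482, 0.2326]
tool_rot: [3.135, -0.201, -0.0]
ft_force: [-0.4, -0.5, -0.7]
grip_width: 0.473
```

Call:
step_arm(increments=[{"tx":0,"ty":0,"tz":0.0005,"spin":0,"claw":0.3},{"tx":0,"ty":0,"tz":0.001,"spin":0,"claw":0.3},{"tx":0,"ty":0,"tz":0.001,"spin":0,"claw":0.3}])

```text
time: 13.12
position: [0.4327, 0.2484, 0.2324]
tool_rot: [3.135, -0.201, 0.001]
ft_force: [-1.6, -1.1, 5.3]
grip_width: 0.469
```

Touchdown: 5 N upward at z 0.2324, as predicted. Releasing gently and retreating.

Call:
step_arm(increments=[{"tx":0,"ty":0,"tz":0,"spin":0,"claw":0.5},{"tx":0,"ty":0,"tz":0,"spin":0,"claw":0.6},{"tx":0,"ty":0,"tz":0,"spin":0,"claw":0.72},{"tx":0,"ty":0,"tz":0,"spin":0,"claw":0.8},{"tx":0,"ty":0,"tz":0,"spin":0,"claw":0.8},{"tx":0,"ty":0,"tz":0,"spin":0,"claw":0.8}])

```text
time: 13.62
position: [0.4324, 0.2481, 0.2316]
tool_rot: [3.135, -0.201, -0.0]
ft_force: [0.2, 0.1, 0.2]
grip_width: 0.761
```

Call:
step_arm(increments=[{"tx":0,"ty":0,"tz":-0.01,"spin":0,"claw":0.8},{"tx":0,"ty":0,"tz":-0.03,"spin":0,"claw":0.8},{"tx":0,"ty":0,"tz":-0.05,"spin":0,"claw":0.8},{"tx":0,"ty":0,"tz":-0.08,"spin":0,"claw":0.8},{"tx":0,"ty":0,"tz":-0.11,"spin":0,"claw":0.8},{"tx":0,"ty":0,"tz":-0.14,"spin":0,"claw":0.8},{"tx":0,"ty":0,"tz":-0.15,"spin":0,"claw":0.8},{"tx":0,"ty":0,"tz":-0.15,"spin":0,"claw":0.8}])

```text
time: 14.28
position: [0.4331, 0.2491, 0.3851]
tool_rot: [-3.133, 0.201, -0.009]
ft_force: [-0.4, 0.5, -0.0]
grip_width: 0.798
```

Run:
```python
from h import *
s=get_state();print(s["position"],s["ft_force"],s["grip_width"])
S=imaging.get_image("scene");D=imaging.get_image("side")
cv2.imwrite("pics/final_s.png",S);cv2.imwrite("pics/final_d.png",D)
f=lambda i:cv2.resize(i,(400,290),interpolation=cv2.INTER_CUBIC)
cv2.imwrite("pics/f1.png",np.vstack([np.hstack([f(S[300:410,140:290]),f(D[130:240,150:300])]),np.hstack([f(S[160:305,255:455]),f(D[205:350,250:450])])]))
```

```text
[0.43305809 0.24908108 0.3851    ] [-0.40161391  0.54772765 -0.01222737] 0.7981052788447438
```

View pics/f1.png

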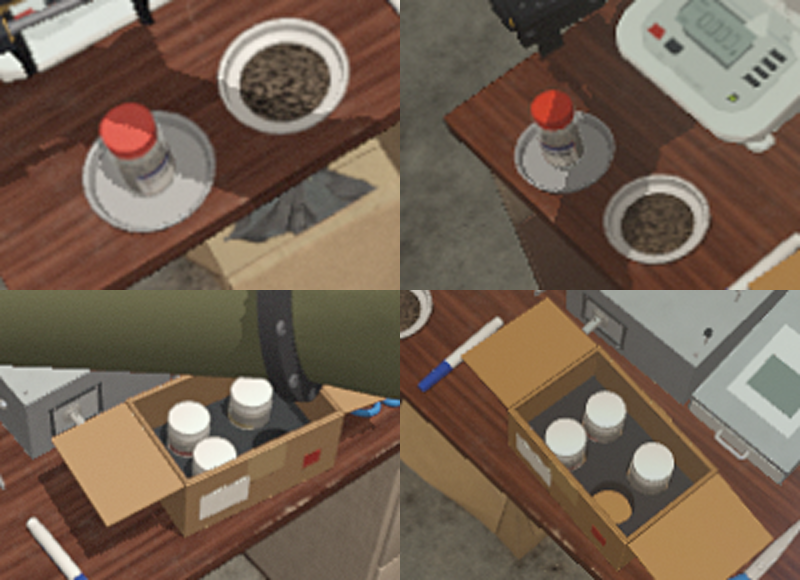

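Jar upright in the pan, flaps out, white jars seated. I'll check the jar's offset from the pan centre, then hand in if it passes.

Run:
```python
from h import *
from bench import workorder
S,D=[imaging.camera_params(n) for n in("scene","side")]
k=150/400
s=lambda u,v:(S,(140+u*k,300+v*110/290)); d=lambda u,v:(D,(150+(u-400)*k,130+v*110/290))
j,e=tri(s(129,122),d(552,108));p,e2=tri(s(149.5,170),d(564.5,151))
print(j,e,p,e2,np.linalg.norm((j-p)[:2]))
if np.linalg.norm((j-p)[:2])<.015: print(workorder.close_job())
```

```text
[0.43128127 0.24512683 0.08143396] [0.0020757997356149723, 0.002075799735615156] [0.43030547 0.24662398 0.00885255] [0.0006512843075817154, 0.0006512843075816472] 0.0017870746282331244
the job is handed in; nothing more can be done
None
```

The red-capped jar now stands upright and released in the empty pan, both flaps are folded out, and the job is handed in. It took about 14 s of the 66 s allowed, and the hand-in reports no verdict.

- **Flaps:** I swept each one outward with the closed fingers, then pressed it down. In the last pictures both lie about level outside the carton. I judged that by eye and did not measure the final flap angles.
- **Jar lift:** I gripped the jar with its measured opening at about 41 mm and raised it 135 mm, so its underside cleared the carton rim by roughly 40 mm.
- **Placing:** I lowered it until the wrist felt about 5 N at the predicted height, then released it. The last two-view check put the jar about 2 mm from the pan centre (limit 24 mm). The cap top measured 81 mm high, which agrees with the jar standing on the pan floor.
- **Everything else:** The white-capped jars are still seated. The full pan and the marker look unmoved. The scissors are mostly hidden by the arm in the last scene view, and the part I could see looks undisturbed; nothing touched them.

No check failed. Small disagreements were 1–4 mm differences between camera views, and up to 4 mm of wobble in the measured arm position, which I corrected before gripping and placing. I viewed 9 pictures of the 10 budgeted.

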